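# Find the loose hammer handle and cap it

## Robot

A 7-joint arm with a two-finger parallel gripper is mounted at the origin on the work surface. World frame = base frame: x ahead of the robot, y to its left, z up, the work surface at z = 0. Lengths are in m, angles in rad, forces in N, time in s.
With the tool pointing down it reaches from about 0.425 to 0.875 m from the base axis. Payload 4.7 kg.
Tool frame: the origin (TCP) lies midway between the tips of the shut fingers; the grasp point (between the pads) lies 19 mm behind it; z points along the fingers, y is the direction in which the jaws open and shut (so a half turn about z gives the same grasp; the last joint's range is limited). The gripper opens to 87 mm and grips with 3 to 60 N. Pads are 19 mm wide; open, the fingers measure 117 mm over their backs; the gripper's body (75 mm by 190 mm) begins 51 mm behind the grasp point.
Start: joints at [1.318, 0.321, -0.07, 1.45, 0.023, 1.371, -0.057], TCP at [0.171, -0.627, 0.223] pointing down, gripper open.
Joint ranges: [-2.86, 2.86], [-0.3, 2.09], [-1.38, 1.24], [0.06, 2.45], [-1.56, 4.7], [0.09, 2.05], [-2.69, 2.69]. Speed limits (rad/s): [2.57, 2.57, 3.14, 3.14, 3.14, 3.14, 3.14].

## Interface

Orientations are given as a rotation vector (axis times angle).
In Python, from bench import get_state, eyes, job gives the robot as it stands. The module is installed in compiled form; this text tells all that it offers.
- The arm moves only by the shell command python3 -m jog 'ROWS' [FORCE]. ROWS is JSON, a list that holds one entry, the list of rows, each a list of 5 numbers: the opening, from 0 (shut) to 1 (fully open), then the shift along the tool's x, y, z in units of 40 mm (1.0 is 40 mm), then the turn about the tool's z in units of 5 degrees (1.0 is 5 degrees). In form: [[[jaw, dx, dy, dz, turn], ...]]. A call has 1 to 10 rows; each row shifts and turns the commanded pose from where the row before left it, along the tool's axes as they then stand; what a row does not reach is not made up. A row lasts 1/8 s, in which the tool goes at most 62.5 mm and 10.7 degrees, less where a joint would pass 70% of its speed; a pose out of reach is approached as far as the arm can. A call is refused whole if a number of a shift passes 1 or a number of a turn 1, either way. A call with a gripper value outside its range is refused whole. The fingers move at their own pace and stop on an object; FORCE is the grip in N (left out, the last holds). Time passes only in rows, so rows that do not move let the fingers close. It gives the time, the measured TCP pose, the force and the opening at its end, in the units of the state.
- get_state(): the state, without advancing time (a new reading comes with each control period).
- eyes.get_image(name): name is "scene" or "top" or "wrist"; returns (picture, depth): 384x512x3 uint8, red, green, blue; 384x512 float32, m along the optical axis (not along the pixel's ray), 0 where there is no reading.
- eyes.camera_params(name): a dict with "camera_matrix" (3x3 intrinsics, pixels), "pose" (4x4, takes a point from camera to world coordinates); the wrist camera has in their place "mount" (4x4, takes a point from camera to tool coordinates, whose origin is the TCP and whose axes are the flange's). Camera axes: x right, y down, z forward; pixel columns grow to the right and rows downward; lengths in m; the calibration is good to about 2 mm. A picture is of the moment at which its call begins: read the wrist's pose just before it. camera_params takes no time and is no camera call.
- job.close_job(): hands the job in, once; it reports no verdict.
The state is a dict: "time": time; "joint_positions": joint angles; "qd": joint speeds; "joint_torque": joint torques, N m; "position": TCP position; "tool_rot": TCP orientation; "ft_force": force on the tool from outside, world axes, zero at the start; "torque": the same for the moment, N m; "grip_width": opening from 0.0 (shut) to 1.0 (fully open).
Only numpy, scipy, OpenCV 4.12 (cv2) and the standard library are available. Lean on these libraries where they do the work, as an engineer would, in place of code of your own. Each camera call takes 0.05 s, during which the arm holds its last target. There are 200 camera calls.

## Task

Four club hammers are clamped head down in the inspection rack; take each wooden handle and rock it gently to and fro along its hammer head, without straining it in its clamp, until you have felt which single one has play in its head. Then put the red marker cap fully home over the end of that loose handle and let go, leaving the green cap and everything else on the bench where it is.

Things in the scene. Friction and masses are not known exactly. Their poses are not given: they have to be found in the camera images.
- tip_a (a point): Centre of the upper end of an upright round wooden hammer handle; z up along it, x along the hammer head (rocking direction). About 217 mm above the bench. 29 mm across from 93 to 33 mm below this point, tapering to 26 mm for the last 18 mm, edge rounded. Four alike, in a row about 100 mm apart; the loose one cannot be seen and may be any letter or place.
- head_a (a point): Top centre of the steel head 133 mm below tip_a; x along the head. Head 104 x 40 x 40 mm, in a 110 x 64 mm clamp on a 170 x 420 mm bed plate, all fixed. The loose handle rocks about 0.08 rad each way about a pivot 153 mm below its tip, nearly freely (under 1 N), to a stop, and centres itself when let go; a firm grip that keeps it from tilting hides the play. A sound one is rigid in its head.
- hammer_a (a joint): How far the head under tip_a is wrung in its rubber-lined clamp, rad: 0 at rest, positive as the handle is pushed along the head's +x. A spring of 40 N m/rad about the pivot 153 mm below the tip: 5 N at 45 mm below the tip gives 0.0135 rad, 1.5 mm there. Over 0.055 rad either way (about 20 N there) the handle is strained and the job spoilt.
- tip_b (a point): Centre of the upper end of an upright round wooden hammer handle; z up along it, x along the hammer head (rocking direction). About 217 mm above the bench. 29 mm across from 93 to 33 mm below this point, tapering to 26 mm for the last 18 mm, edge rounded. Four alike, in a row about 100 mm apart; the loose one cannot be seen and may be any letter or place.
- head_b (a point): Top centre of the steel head 133 mm below tip_b; x along the head. Head 104 x 40 x 40 mm, in a 110 x 64 mm clamp on a 170 x 420 mm bed plate, all fixed. The loose handle rocks about 0.08 rad each way about a pivot 153 mm below its tip, nearly freely (under 1 N), to a stop, and centres itself when let go; a firm grip that keeps it from tilting hides the play. A sound one is rigid in its head.
- hammer_b (a joint): How far the head under tip_b is wrung in its rubber-lined clamp, rad: 0 at rest, positive as the handle is pushed along the head's +x. A spring of 40 N m/rad about the pivot 153 mm below the tip: 5 N at 45 mm below the tip gives 0.0135 rad, 1.5 mm there. Over 0.055 rad either way (about 20 N there) the handle is strained and the job spoilt.
- tip_c (a point): Centre of the upper end of an upright round wooden hammer handle; z up along it, x along the hammer head (rocking direction). About 217 mm above the bench. 29 mm across from 93 to 33 mm below this point, tapering to 26 mm for the last 18 mm, edge rounded. Four alike, in a row about 100 mm apart; the loose one cannot be seen and may be any letter or place.
- head_c (a point): Top centre of the steel head 133 mm below tip_c; x along the head. Head 104 x 40 x 40 mm, in a 110 x 64 mm clamp on a 170 x 420 mm bed plate, all fixed. The loose handle rocks about 0.08 rad each way about a pivot 153 mm below its tip, nearly freely (under 1 N), to a stop, and centres itself when let go; a firm grip that keeps it from tilting hides the play. A sound one is rigid in its head.
- hammer_c (a joint): How far the head under tip_c is wrung in its rubber-lined clamp, rad: 0 at rest, positive as the handle is pushed along the head's +x. A spring of 40 N m/rad about the pivot 153 mm below the tip: 5 N at 45 mm below the tip gives 0.0135 rad, 1.5 mm there. Over 0.055 rad either way (about 20 N there) the handle is strained and the job spoilt.
- tip_d (a point): Centre of the upper end of an upright round wooden hammer handle; z up along it, x along the hammer head (rocking direction). About 217 mm above the bench. 29 mm across from 93 to 33 mm below this point, tapering to 26 mm for the last 18 mm, edge rounded. Four alike, in a row about 100 mm apart; the loose one cannot be seen and may be any letter or place.
- head_d (a point): Top centre of the steel head 133 mm below tip_d; x along the head. Head 104 x 40 x 40 mm, in a 110 x 64 mm clamp on a 170 x 420 mm bed plate, all fixed. The loose handle rocks about 0.08 rad each way about a pivot 153 mm below its tip, nearly freely (under 1 N), to a stop, and centres itself when let go; a firm grip that keeps it from tilting hides the play. A sound one is rigid in its head.
- hammer_d (a joint): How far the head under tip_d is wrung in its rubber-lined clamp, rad: 0 at rest, positive as the handle is pushed along the head's +x. A spring of 40 N m/rad about the pivot 153 mm below the tip: 5 N at 45 mm below the tip gives 0.0135 rad, 1.5 mm there. Over 0.055 rad either way (about 20 N there) the handle is strained and the job spoilt.
- cap_red: Red plastic marker cap standing mouth down on the bench, to one side of the rack: a round cup, 41 mm outside diameter at the mouth, 39 mm at the closed top, 55 mm tall, bore at least 30 mm, 47 mm deep, 60 g. Origin at the centre of its mouth (underside), z up through the closed top.
- cap_green: Green plastic marker cap standing mouth down on the bench, to one side of the rack: a round cup, 41 mm outside diameter at the mouth, 39 mm at the closed top, 55 mm tall, bore at least 30 mm, 47 mm deep, 60 g. Origin at the centre of its mouth (underside), z up through the closed top. A bystander: leave it.
- cap_red_seat (a point): Centre of the inner end face of the red cap, 47 mm above its mouth: it rests on the handle's end when the cap is fully home.
- oil: Bystander: yellow oil bottle with red cap, 54 mm across, 150 mm tall; origin at the centre of its underside.
- tape: Bystander: black ring of tape lying flat, 90 mm across, 25 mm high; origin at the centre of its underside.
- driver: Bystander: screwdriver lying flat; origin under its middle, x towards its tip.
- coupling: Bystander: aluminium hose coupling, 72 mm across, 68 mm tall; origin at the centre of its underside.
- brush: Bystander: hand brush lying flat; origin under its middle, x towards its bristle end.
Things that resemble listed ones, but are neither listed nor needed, are in the scene too. What is meant by the cap_red is not yellow, and is the smaller of those in its own colour.

How it is judged:
On the way:
1. the loose handle is rocked at least 0.045 rad in its head, while the red cap still stands untouched (angle between the z axis of tip_c and the z axis of head_c, either way round above 0.045 rad and distance of cap_red from where it was at the start of the episode below 0.02 m), for 0.1 s.
At the end, for the whole second after the job is handed in: The red cap is fully home on the loose handle (its inner end face within 7 mm of the handle's end, cap and handle in line within 0.15 rad), at rest and released; the green cap is within 30 mm of where it started (distance between cap_red_seat and tip_c below 0.007 m and angle between the z axis of cap_red and the z axis of tip_c, either way round below 0.15 rad and linear speed of cap_red below 0.02 m/s and distance of cap_green from where it was at the start of the episode below 0.03 m); the robot touches nothing.
It fails at once if a handle is strained: its head is wrung more than 0.055 rad in its clamp (value of joint any of hammer_a, hammer_b, hammer_c, hammer_d above 0.055 rad or value of joint any of hammer_a, hammer_b, hammer_c, hammer_d below -0.055 rad).
It fails at once if a bystander (green cap, oil bottle, tape, screwdriver, coupling, brush) is moved more than 30 mm (distance of any of cap_green, oil, tape, driver, coupling, brush from where it was at the start of the episode above 0.03 m).
It also fails if it takes over 72 s, if anything falls off the work surface, if the arm or the gripper's body presses on something with over 40 N, if the wrist force passes 120 N, or if a joint passes its speed limit or range.

## Working session

There is one attempt and no reset: what is moved stays moved. The work goes in short steps, Python scripts to look and compute and a shell command to move; the robot and the scene stay as the last step left them, time stands still between calls to the robot, and variables do not carry over. Pictures are saved under pics/ and viewed, about 8 in all and at most 12, crops included, and the job is handed in when it is done.

```bash
mkdir -p pics; cat > h.py <<'E'
import numpy as np,cv2
from scipy.spatial.transform import Rotation as R
from bench import get_state,eyes,job
def world(name,px,z=None,depth=None,st=None):
    p=eyes.camera_params(name);K=np.array(p["camera_matrix"])
    if name=="wrist":
        T=np.eye(4);T[:3,:3]=R.from_rotvec(st["tool_rot"]).as_matrix();T[:3,3]=st["position"];T=T@np.array(p["mount"])
    else:T=np.array(p["pose"])
    px=np.atleast_2d(px).astype(float)
    d=np.c_[px,np.ones(len(px))]@np.linalg.inv(K).T
    o=T[:3,3];dw=d@T[:3,:3].T
    if z is not None:return o+dw*((z-o[2])/dw[:,2])[:,None]
    return o+dw*np.asarray(depth).reshape(-1,1)
E
python3 - <<'E'
from h import *
s=get_state();print(s["time"],s["position"],R.from_rotvec(s["tool_rot"]).as_matrix().round(3),s["grip_width"])
for n in("top","scene"):
    im,d=eyes.get_image(n);np.savez(n,im=im,d=d);cv2.imwrite(f"pics/{n}1.png",im[:,:,::-1])
    print(n,np.array(eyes.camera_params(n)["pose"]).round(3))
print(eyes.camera_params("wrist")["mount"])
E
```

```text
0.0 [ 0.17114914 -0.62649889  0.22144422] [[ 0.965  0.264 -0.001]
 [ 0.264 -0.965  0.002]
 [-0.    -0.002 -1.   ]] 0.999324634965273
top [[-0.026 -0.999  0.031  0.546]
 [-1.     0.027  0.011 -0.025]
 [-0.012 -0.031 -0.999  1.153]
 [ 0.     0.     0.     1.   ]]
scene [[ 0.756  0.509 -0.412  1.082]
 [ 0.655 -0.595  0.467 -0.56 ]
 [-0.008 -0.622 -0.783  1.095]
 [ 0.     0.     0.     1.   ]]
[[ 8.14408564e-04 -9.70029391e-01 -2.42986247e-01  6.62956121e-02]
 [ 9.99999667e-01  7.78592437e-04  2.43432482e-04  3.39391390e-04]
 [-4.69494080e-05 -2.42986365e-01  9.70029703e-01 -1.62315026e-01]
 [ 0.00000000e+00  0.00000000e+00  0.00000000e+00  1.00000000e+00]]
```

View pics/top1.png

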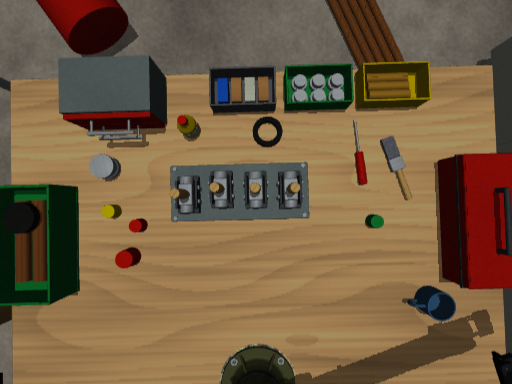

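View pics/scene1.png

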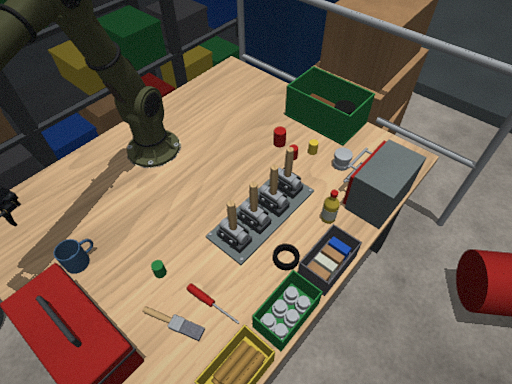

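The top view shows the four handles at about columns 178–292, row 190. The small red cap is at (138,226), the larger red one at (126,258), and green at (375,221). Next I'll measure them.

```bash
python3 - <<'E'
from h import *
f=np.load("top.npz");im,d=f["im"],f["d"]
v,u=np.mgrid[0:384,0:512];P=world("top",np.c_[u.ravel(),v.ravel()],depth=d.ravel()).reshape(384,512,3)
m=(P[...,2]>.2)&(P[...,2]<.235)&(d>0);m[:,:160]=0;m[:,320:]=0;m[:150]=0;m[240:]=0
n,l,st,c=cv2.connectedComponentsWithStats(m.astype(np.uint8))
for i in range(1,n):
    if st[i,4]>5: print("tip",c[i].round(1),st[i,4],world("top",c[i],z=.217).round(4),np.median(P[l==i],0).round(4))
# heads: steel, z .06-.1
h=(P[...,2]>.07)&(P[...,2]<.1);h[:,:165]=0;h[:,315:]=0;h[:150]=0;h[240:]=0
n,l,st,c=cv2.connectedComponentsWithStats(h.astype(np.uint8))
for i in range(1,n):
    if st[i,4]>40:
        q=P[l==i][:,:2].astype(np.float32);print("head",st[i,4],[np.round(a,4) for a in cv2.minAreaRect(q)])
hsv=cv2.cvtColor(im,cv2.COLOR_RGB2HSV)
def blob(mask,zs,nm):
    n,l,st,c=cv2.connectedComponentsWithStats(mask.astype(np.uint8))
    for i in range(1,n):
        if 40<st[i,4]<800: 
            k=(l==i)&(P[...,2]>np.percentile(P[l==i][:,2],90)-.008)
            cc=np.argwhere(k)[:,::-1].mean(0);print(nm,c[i].round(1),st[i,4],np.median(P[k],0).round(4),world("top",cc,z=zs).round(4))
H,S,V=hsv[...,0],hsv[...,1],hsv[...,2]
blob(((H<6)|(H>174))&(S>170)&(V>60),.055,"red");blob((H>45)&(H<85)&(S>120)&(V>40),.055,"green")
cv2.imwrite("pics/crop.png",cv2.resize(im[150:290,95:325,::-1],None,fx=3.4,fy=3.4,interpolation=cv2.INTER_CUBIC))
E
```

```text
tip [214.4 186.5] 87 [[0.5869 0.0902 0.217 ]] [0.5878 0.0909 0.2159]
tip [254.5 186.7] 84 [[ 0.5838 -0.0098  0.217 ]] [ 0.5832 -0.0097  0.216 ]
tip [294.6 186.6] 85 [[ 0.5812 -0.1096  0.217 ]] [ 0.5805 -0.1105  0.2157]
tip [174.8 192.4] 92 [[0.5747 0.1896 0.217 ]] [0.5755 0.1895 0.2158]
head 527 [array([0.5883, 0.092 ]), array([0.0638, 0.1036]), np.float64(89.0726)]
head 532 [array([ 0.5843, -0.0087]), array([0.0635, 0.1008]), np.float64(88.5615)]
head 519 [array([ 0.5815, -0.1094]), array([0.0634, 0.1005]), np.float64(88.3327)]
head 522 [array([0.5751, 0.1908]), array([0.0638, 0.1011]), np.float64(89.0326)]
red [106.3 115.1] 511 [0.7868 0.3781 0.167 ] [[0.8141 0.4245 0.055 ]]
red [181.6 119.7] 64 [0.7735 0.1827 0.149 ] [[0.7939 0.2023 0.055 ]]
red [360.7 167.9] 257 [ 0.6363 -0.3275  0.023 ] [[ 0.6369 -0.3195  0.055 ]]
red [135.1 225.5] 133 [0.4871 0.3453 0.0544] [[0.4863 0.3451 0.055 ]]
red [123.7 258.9] 251 [0.3921 0.373  0.0732] [[0.39  0.38  0.055]]
green [314.4  85.9] 627 [ 0.8742 -0.191   0.0885] [[ 0.888 -0.203  0.055]]
green [376.7 221.2] 138 [ 0.4809 -0.3599  0.0536] [[ 0.4808 -0.3596  0.055 ]]
```

View pics/crop.png

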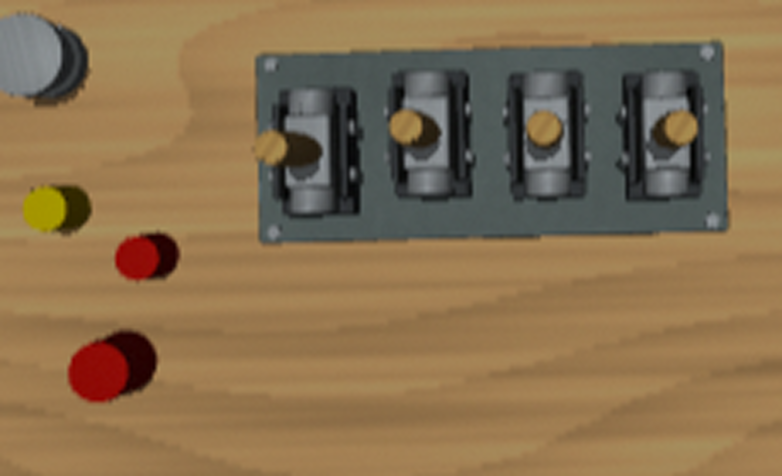

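```bash
python3 -m jog '[[[1,0,0,-1,0.85],[1,0,0,-1,0.85],[1,0,0,0,0.85],[1,0,0,0,0.85]]]' 5
python3 -m jog '[[[1,0.705,-0.943,0,0],[1,0.705,-0.943,0,0],[1,0.705,-0.943,0,0],[1,0.705,-0.943,0,0],[1,0.705,-0.943,0,0],[1,0.705,-0.943,0,0],[1,0.705,-0.943,0,0]]]'
python3 -m jog '[[[1,0.705,-0.943,0,0],[1,0.705,-0.943,0,0],[1,0.705,-0.943,0,0],[1,0.705,-0.943,0,0],[1,0.705,-0.943,0,0],[1,0.705,-0.943,0,0],[1,0.705,-0.943,0,0],[1,0,0,0,0]]]'
python3 - <<'E'
from h import *
s=get_state();print(s["time"],s["position"],R.from_rotvec(s["tool_rot"]).as_matrix().round(3),s["ft_force"])
im,d=eyes.get_image("wrist");cv2.imwrite("pics/w1.png",im[:,:,::-1])
E
```

```text
time: 0.6
position: [0.1714, -0.6271, 0.3027]
tool_rot: [3.141, -0.051, 0.0]
ft_force: [0.4, -0.4, 0.1]
grip_width: 1.0
time: 1.48
position: [0.3772, -0.3675, 0.3022]
tool_rot: [-3.141, 0.047, 0.001]
ft_force: [1.8, -0.1, 0.6]
grip_width: 0.998
time: 2.48
position: [0.5831, -0.1058, 0.3017]
tool_rot: [-3.138, 0.034, 0.001]
ft_force: [0.1, -0.0, 0.4]
grip_width: 0.999
2.475 [ 0.58309192 -0.10575596  0.30173704] [[ 1.    -0.022 -0.   ]
 [-0.022 -1.     0.003]
 [-0.001 -0.003 -1.   ]] [ 0.13931649 -0.04575172  0.43577315]
```

View pics/w1.png

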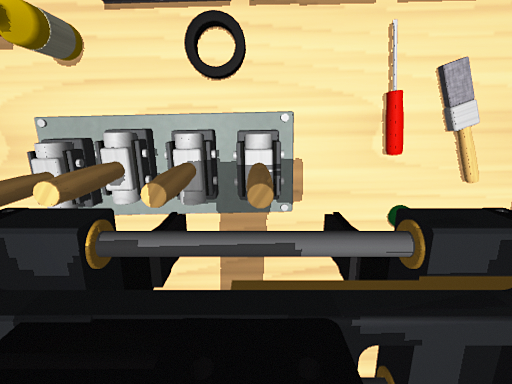

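The wrist view shows the right-most handle tip at about (260,193), nearly midway between the fingers. I'll descend over it and close lightly.

```bash
python3 - <<'E'
from h import *
s=get_state()
print(world("wrist",[[260,193],[46,193],[154,193]],z=.217,st=s).round(4))
E
python3 -m jog '[[[1,-0.05,0.105,0.8,0],[1,0,0,0.8,0],[1,0,0,0.8,0],[1,0,0,0.8,0],[1,0,0,0.35,0],[1,0,0,0,0]]]' 4
python3 -m jog '[[[0.2,0,0,0,0],[0.2,0,0,0,0],[0.2,0,0,0,0],[0.2,0,0,0,0],[0.2,0,0,0,0],[0.2,0,0,0,0]]]' 4
```

```text
[[ 0.5827 -0.114   0.217 ]
 [ 0.5876  0.0868  0.217 ]
 [ 0.5851 -0.0146  0.217 ]]
time: 3.28
position: [0.5788, -0.1161, 0.1599]
tool_rot: [3.141, -0.049, -0.003]
ft_force: [0.6, -0.3, -0.4]
grip_width: 1.002
time: 4.03
position: [0.5797, -0.1138, 0.1605]
tool_rot: [-3.139, 0.047, 0.0]
ft_force: [-0.2, 7.5, 0.6]
grip_width: 0.404
```

```bash
python3 -m jog '[[[0.2,0,-0.1,0,0],[0.2,0,0,0,0],[0.2,0,0,0,0]]]' 4;python3 -m jog '[[[0.2,0,0,0,0],[0.2,0,0,0,0]]]' 4
```

```text
time: 4.4
position: [0.5798, -0.1106, 0.1605]
tool_rot: [-3.141, 0.046, 0.0]
ft_force: [-0.5, 2.2, 0.2]
grip_width: 0.331
time: 4.65
position: [0.5798, -0.1106, 0.1605]
tool_rot: [-3.141, 0.046, 0.0]
ft_force: [-0.4, 2.9, -0.3]
grip_width: 0.331
```

```bash
python3 -m jog '[[[0.2,0.08,0,0,0],[0.2,0,0,0,0],[0.2,0,0,0,0]]]' 4;python3 -m jog '[[[0.2,0.08,0,0,0],[0.2,0,0,0,0],[0.2,0,0,0,0]]]';python3 -m jog '[[[0.2,-0.12,0,0,0],[0.2,-0.12,0,0,0],[0.2,0,0,0,0]]]';python3 -m jog '[[[0.2,-0.08,0,0,0],[0.2,0,0,0,0],[0.2,0,0,0,0]]]'
```

```text
time: 5.03
position: [0.5817, -0.1106, 0.1603]
tool_rot: [-3.141, 0.046, 0.005]
ft_force: [-3.9, 4.2, 1.6]
grip_width: 0.326
time: 5.4
position: [0.5844, -0.1107, 0.1599]
tool_rot: [-3.14, 0.046, 0.007]
ft_force: [-5.3, 3.9, 1.5]
grip_width: 0.328
time: 5.78
position: [0.5783, -0.1106, 0.1611]
tool_rot: [-3.141, 0.046, -0.007]
ft_force: [3.2, 3.6, -1.7]
grip_width: 0.337
time: 6.15
position: [0.5757, -0.1105, 0.1615]
tool_rot: [-3.141, 0.046, -0.009]
ft_force: [5.1, 3.5, -2.5]
grip_width: 0.332
```

Sound: the force grows to 5 N within a few mm either way. Next handle.

```bash
python3 -m jog '[[[1,0.12,0,0,0],[1,0,0,0,0],[1,0,0,0,0],[1,0,0,-1,0],[1,0,0,-1,0],[1,0,-0.84,0,0],[1,0,-0.84,0,0],[1,0,-0.84,0,0],[1,0,0,0,0]]]' 4
python3 -m jog '[[[1,0,0,1,0],[1,0,0,0.6,0],[1,0,0,0.4,0],[0.2,0,0,0,0],[0.2,0,0,0,0],[0.2,0,0,0,0],[0.2,0,0,0,0],[0.2,0,0,0,0],[0.2,0,0,0,0],[0.2,0,0,0,0]]]'
```

```text
time: 7.28
position: [0.5809, -0.0069, 0.2408]
tool_rot: [-3.141, 0.038, -0.0]
ft_force: [-0.7, -0.5, 0.5]
grip_width: 0.998
time: 8.52
position: [0.5812, -0.0096, 0.1606]
tool_rot: [-3.14, 0.046, -0.0]
ft_force: [0.1, 1.6, 0.3]
grip_width: 0.331
```

```bash
python3 -m jog '[[[0.2,0.08,0,0,0],[0.2,0,0,0,0],[0.2,0,0,0,0]]]' 4;python3 -m jog '[[[0.2,0.08,0,0,0],[0.2,0,0,0,0],[0.2,0,0,0,0]]]';python3 -m jog '[[[0.2,-0.12,0,0,0],[0.2,-0.12,0,0,0],[0.2,0,0,0,0]]]';python3 -m jog '[[[0.2,-0.08,0,0,0],[0.2,0,0,0,0],[0.2,0,0,0,0]]]'
```

```text
time: 8.9
position: [0.5844, -0.0097, 0.1605]
tool_rot: [-3.14, 0.046, 0.0]
ft_force: [-0.4, 3.1, -0.2]
grip_width: 0.33
time: 9.28
position: [0.5875, -0.0097, 0.1604]
tool_rot: [-3.14, 0.046, 0.0]
ft_force: [-0.4, 4.0, -1.0]
grip_width: 0.333
time: 9.65
position: [0.5776, -0.0097, 0.1606]
tool_rot: [-3.141, 0.046, -0.001]
ft_force: [0.3, 5.3, -1.3]
grip_width: 0.332
time: 10.02
position: [0.5746, -0.0097, 0.1605]
tool_rot: [-3.141, 0.047, -0.001]
ft_force: [0.9, 4.5, -0.7]
grip_width: 0.326
```

Loose: under 1 N over ±6 mm. I'll nudge to the stop for confirmation, centre, release, and go over to the red cap.

```bash
python3 -m jog '[[[0.2,-0.08,0,0,0],[0.2,0,0,0,0],[0.2,0,0,0,0]]]' 4; python3 -m jog '[[[0.2,0.12,0,0,0],[0.2,0.12,0,0,0],[1,0,0,0,0],[1,0,0,0,0],[1,0,0,0,0],[1,0,0,-1,0],[1,0,0,-1,0],[1,0,0,-1,0]]]'
python3 -m jog '[[[1,-0.28,-0.98,0,0],[1,-0.28,-0.98,0,0],[1,-0.28,-0.98,0,0],[1,-0.28,-0.98,0,0],[1,-0.28,-0.98,0,0],[1,-0.28,-0.98,0,0],[1,-0.28,-0.98,0,0],[1,-0.28,-0.98,0,0],[1,-0.28,-0.98,0,0]]]'
python3 -m jog '[[[1,0,0,0,-1],[1,0,0,0,-1],[1,0,0,0,-1],[1,0,0,0,-1],[1,0,0,0,0]]]'
python3 - <<'E'
from h import *
s=get_state();print(s["position"],R.from_rotvec(s["tool_rot"]).as_matrix().round(3))
im,d=eyes.get_image("wrist");cv2.imwrite("pics/w2.png",im[:,:,::-1])
hsv=cv2.cvtColor(im,cv2.COLOR_RGB2HSV);m=(((hsv[...,0]<6)|(hsv[...,0]>174))&(hsv[...,1]>170)&(hsv[...,2]>60)).astype(np.uint8)
v,u=np.mgrid[0:384,0:512];P=world("wrist",np.c_[u.ravel(),v.ravel()],depth=d.ravel(),st=s).reshape(384,512,3)
n,l,st,c=cv2.connectedComponentsWithStats(m)
for i in range(1,n):
    if st[i,4]>200:
        k=(l==i)&(abs(P[...,2]-.055)<.008); print(c[i],st[i],P[k].mean(0) if k.any() else 0, (P[k].min(0)+P[k].max(0))/2 if k.any() else 0)
E
```

```text
time: 10.4
position: [0.5719, -0.0097, 0.1604]
tool_rot: [-3.141, 0.047, -0.002]
ft_force: [1.8, 4.3, -3.0]
grip_width: 0.329
time: 11.4
position: [0.5809, -0.0112, 0.2818]
tool_rot: [3.14, -0.048, -0.0]
ft_force: [0.5, 0.3, -1.3]
grip_width: 0.928
time: 12.52
position: [0.4911, 0.3456, 0.2805]
tool_rot: [3.14, -0.049, 0.002]
ft_force: [0.6, 0.9, 0.2]
grip_width: 0.998
time: 13.15
position: [0.4913, 0.3446, 0.2804]
tool_rot: [3.101, 0.496, 0.0]
ft_force: [0.1, 0.1, 0.5]
grip_width: 0.999
[0.49133167 0.34461589 0.280387  ] [[ 0.95   0.312  0.   ]
 [ 0.312 -0.95  -0.001]
 [ 0.     0.001 -1.   ]]
[252.40758294 168.67456556] [240 154  26  30 633] [0.48750955 0.34645247 0.05505607] [0.48698791 0.34626974 0.05236683]
[217.06120434 215.78677196] [ 197  198   39   33 1013] [0.41354584 0.37304563 0.05512751] [0.40851014 0.37363158 0.05488975]
```

View pics/w2.png

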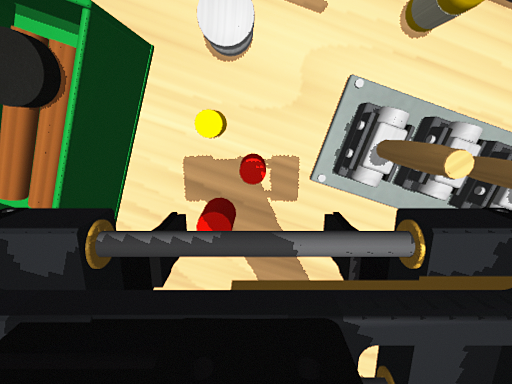

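The wrist view shows the small red cap at (252,169), clear of the yellow at (208,123) and the big red at (217,216). I'll descend and grasp.

```bash
python3 -m jog '[[[1,-0.095,-0.06,1,0],[1,0,0,1,0],[1,0,0,1,0],[1,0,0,1,0],[1,0,0,1,0],[1,0,0,0.8,0],[1,0,0,0.5,0],[1,0,0,0.3,0],[1,0,0,0,0]]]' 12
python3 -m jog '[[[0.3,0,0,0,0],[0.3,0,0,0,0],[0.3,0,0,0,0],[0.3,0,0,0,0],[0.3,0,0,0,0]]]' 15
```

```text
time: 14.32
position: [0.4865, 0.3464, 0.0163]
tool_rot: [3.101, 0.499, -0.001]
ft_force: [-0.2, -0.7, 1.0]
grip_width: 1.004
time: 14.95
position: [0.4866, 0.3464, 0.0166]
tool_rot: [3.102, 0.499, 0.0]
ft_force: [-1.2, -0.3, 0.7]
grip_width: 0.518
```

```bash
python3 -m jog '[[[0.3,0,0,0,0],[0.3,0,0,0,0],[0.3,0,0,0,0]]]' 15
python3 -m jog '[[[0.3,0,0,-1,0],[0.3,0,0,-1,0],[0.3,0,0,-1,0],[0.3,0,0,-1,0],[0.3,0,0,-1,0],[0.3,0,0,-1,0],[0.3,0,0,-1,0],[0.3,0,0,0,0]]]'
python3 - <<'E'
from h import *
s=get_state();p=np.array(s["position"]);M=R.from_rotvec(s["tool_rot"]).as_matrix()
print(p,M.round(3));g=np.array([.582,-.0097,0])-p;print("tool units to tip",(M.T@np.r_[g[:2],0]/.04).round(2))
im,d=eyes.get_image("wrist");cv2.imwrite("pics/w3.png",im[:,:,::-1])
E
```

```text
time: 15.32
position: [0.4866, 0.3464, 0.0165]
tool_rot: [3.102, 0.499, -0.0]
ft_force: [0.2, -0.3, 1.5]
grip_width: 0.459
time: 16.32
position: [0.4875, 0.3479, 0.2998]
tool_rot: [-3.099, -0.499, -0.008]
ft_force: [0.1, -0.3, -0.6]
grip_width: 0.459
[0.48748107 0.34787426 0.2998267 ] [[ 0.949  0.314  0.005]
 [ 0.314 -0.949  0.003]
 [ 0.006 -0.001 -1.   ]]
tool units to tip [-0.56  9.23 -0.02]
```

View pics/w3.png

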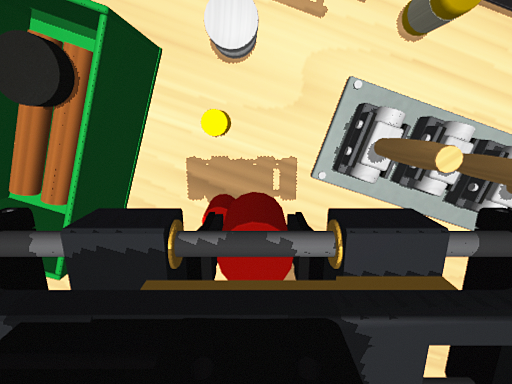

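The cap is held, centred between the pads at about (255,235). Next I'll measure its offset along tool x from the depth, and then the tip from nearby.

```bash
cat > cap.py <<'E'
from h import *
s=get_state();im,d=eyes.get_image("wrist")
v,u=np.mgrid[0:384,0:512];p=eyes.camera_params("wrist");K=np.array(p["camera_matrix"]);T=np.array(p["mount"])
X=(np.c_[u.ravel(),v.ravel(),np.ones(u.size)]@np.linalg.inv(K).T*d.reshape(-1,1))@T[:3,:3].T+T[:3,3];X=X.reshape(384,512,3)
hsv=cv2.cvtColor(im,cv2.COLOR_RGB2HSV);m=((hsv[...,0]<6)|(hsv[...,0]>174))&(hsv[...,1]>150)&(d>0)&(abs(X[...,0])<.03)&(abs(X[...,1])<.03)&(X[...,2]>-.06)&(X[...,2]<.03)
Q=X[m];print(len(Q),Q.min(0),Q.max(0))
for lo in np.arange(-.05,.02,.008):
    q=Q[(Q[:,2]>=lo)&(Q[:,2]<lo+.008)]
    if len(q)>20:print(lo.round(3),len(q),"x",q[:,0].min().round(4),q[:,0].max().round(4),"y",q[:,1].min().round(4),q[:,1].max().round(4))
M=R.from_rotvec(s["tool_rot"]).as_matrix();W=X@M.T+np.array(s["position"])
k=(abs(W[...,2]-.217)<.004)&(d>0)&(abs(W[...,0]-.58)<.05);n,l,st,c=cv2.connectedComponentsWithStats(k.astype(np.uint8))
for i in range(1,n):
    if st[i,4]>60:
        q=W[l==i];print("tip px",c[i].round(1),st[i,4],"mean",q.mean(0).round(4),"mid",((q.min(0)+q.max(0))/2).round(4))
E
python3 cap.py
```

```text
3548 [-0.01263808 -0.02878292 -0.04029951] [0.02044493 0.02628563 0.01545196]
-0.042 2053 x -0.0126 0.0197 y -0.0186 0.0193
-0.034 316 x -0.0091 0.0197 y -0.0159 0.0213
-0.026 302 x 0.0071 0.0198 y -0.0288 0.0178
-0.018 260 x 0.0069 0.0198 y -0.0287 0.0186
-0.01 238 x 0.0015 0.0204 y -0.0285 0.0203
-0.002 198 x 0.0066 0.0201 y -0.0244 0.0263
0.006 171 x 0.0066 0.0204 y -0.019 0.0183
tip px [448.2 157.6] 668 mean [0.5742 0.1934 0.2167] mid [0.5745 0.1922 0.2159]
```

```bash
python3 -m jog '[[[0.3,-0.06,0.92,0,0],[0.3,-0.06,0.92,0,0],[0.3,-0.06,0.92,0,0],[0.3,-0.06,0.92,0,0],[0.3,-0.06,0.92,0,0],[0.3,-0.06,0.92,0,0],[0.3,-0.06,0.92,0,0],[0.3,-0.06,0.92,0,0],[0.3,-0.06,0.92,0,0],[0.3,-0.06,0.92,0,0]]]' 15
python3 -m jog '[[[0.3,0,0,0,0],[0.3,0,0,0,0]]]' 15; python3 cap.py
```

```text
time: 17.68
position: [0.5785, -0.012, 0.2943]
tool_rot: [-3.101, -0.499, 0.005]
ft_force: [0.4, 0.3, -0.7]
grip_width: 0.459
time: 17.92
position: [0.5785, -0.0097, 0.2951]
tool_rot: [-3.1, -0.5, 0.004]
ft_force: [0.2, 0.2, -0.9]
grip_width: 0.462
3529 [-0.01265611 -0.02056018 -0.05833322] [0.02046574 0.0284572  0.01486725]
-0.042 2061 x -0.0127 0.0197 y -0.0187 0.0192
-0.034 318 x -0.0084 0.0198 y -0.0206 0.0212
-0.026 292 x 0.0075 0.0199 y -0.0178 0.018
-0.018 258 x 0.0056 0.02 y -0.0184 0.019
-0.01 231 x 0.0017 0.0202 y -0.0198 0.0285
-0.002 197 x 0.0081 0.0203 y -0.0179 0.0181
0.006 163 x 0.0082 0.0205 y -0.018 0.0182
tip px [ 33.6 128.8] 745 mean [0.5749 0.1899 0.2167] mid [0.5747 0.1909 0.2163]
tip px [149.4 151.4] 664 mean [0.5875 0.0906 0.2168] mid [0.5872 0.0912 0.2161]
tip px [256.4 185.4] 391 mean [ 0.588  -0.0085  0.2168] mid [ 0.587  -0.0098  0.2161]
```

Cap centred in tool within 0.3 mm. Handle axis at about (0.584, -0.0097), where the top and wrist views agree with the grip. Lowering in stages.

```bash
python3 -m jog '[[[0.3,0.125,0.04,0.5,0],[0.3,0,0,0.5,0],[0.3,0,0,0.3,0],[0.3,0,0,0,0]]]' 15; python3 -m jog '[[[0.3,0,0,0.15,0],[0.3,0,0,0.15,0],[0.3,0,0,0.1,0],[0.3,0,0,0,0]]]'
```

```text
time: 18.48
position: [0.5837, -0.01, 0.2429]
tool_rot: [-3.101, -0.501, 0.004]
ft_force: [0.0, 0.1, 0.1]
grip_width: 0.46
time: 18.98
position: [0.5844, -0.0105, 0.2282]
tool_rot: [-3.102, -0.499, 0.001]
ft_force: [-0.0, 0.0, -1.0]
grip_width: 0.463
```

```bash
python3 -m jog '[[[0.3,0,0,0.2,0],[0.3,0,0,0.2,0],[0.3,0,0,0,0]]]' 15; python3 -m jog '[[[0.3,0,0,0.2,0],[0.3,0,0,0.2,0],[0.3,0,0,0,0]]]'
```

```text
time: 19.35
position: [0.5839, -0.0106, 0.2114]
tool_rot: [-3.101, -0.499, 0.003]
ft_force: [-1.3, -0.1, -0.1]
grip_width: 0.463
time: 19.73
position: [0.5839, -0.0104, 0.1955]
tool_rot: [-3.101, -0.499, 0.003]
ft_force: [-0.3, -0.3, -1.2]
grip_width: 0.462
```

```bash
python3 -m jog '[[[0.3,0,0,0.15,0],[0.3,0,0,0.05,0],[0.3,0,0,0,0]]]' 15; python3 -m jog '[[[0.3,0,0,0.05,0],[0.3,0,0,0,0]]]'; python3 - <<'E'
from bench import get_state;s=get_state();print(s["position"],s["ft_force"])
E
```

```text
time: 20.1
position: [0.5844, -0.0104, 0.1883]
tool_rot: [-3.102, -0.499, 0.001]
ft_force: [-0.3, 0.7, -1.2]
grip_width: 0.462
time: 20.35
position: [0.5846, -0.0104, 0.1865]
tool_rot: [3.102, 0.499, 0.0]
ft_force: [0.5, 0.7, -1.8]
grip_width: 0.461
[ 0.58457029 -0.01037018  0.18652929] [ 0.4970761   0.70637987 -1.81212553]
```

```bash
python3 -m jog '[[[0.3,0,0,0.04,0],[0.3,0,0,0,0]]]' 15;  python3 -m jog '[[[0.3,0,0,0.04,0],[0.3,0,0,0,0]]]'
```

```text
time: 20.6
position: [0.5855, -0.0104, 0.1864]
tool_rot: [3.101, 0.499, 0.004]
ft_force: [-0.8, 0.2, 5.2]
grip_width: 0.464
time: 20.85
position: [0.5864, -0.0104, 0.1862]
tool_rot: [3.1, 0.499, 0.008]
ft_force: [-1.1, -0.3, 9.9]
grip_width: 0.462
```

Contact came at the predicted height. Relieve, release, retreat.

```bash
python3 -m jog '[[[0.3,0,0,-0.07,0],[1,0,0,0,0],[1,0,0,0,0],[1,0,0,0,0],[1,0,0,0,0],[1,0,0,0,0]]]' 15;  python3 -m jog '[[[1,0,0,-0.4,0],[1,0,0,-1,0],[1,0,0,-1,0],[1,0,0,-0.5,0],[1,-1,0,0,0],[1,-1,0,0,0],[1,-1,0,0,0],[1,0,0,0,0]]]'
python3 - <<'E'
from h import *
s=get_state();print(s["ft_force"])
im,d=eyes.get_image("top");a=cv2.resize(im[140:260,90:400,::-1],None,fx=2,fy=2)
v,u=np.mgrid[0:384,0:512];P=world("top",np.c_[u.ravel(),v.ravel()],depth=d.ravel()).reshape(384,512,3)
k=(P[...,2]>.2)&(P[...,2]<.24);k[:,:160]=0;k[:,320:]=0
n,l,st,c=cv2.connectedComponentsWithStats(k.astype(np.uint8))
for i in range(1,n):
    if st[i,4]>20:print(c[i].round(1),st[i,4],np.median(P[l==i],0).round(4))
im,d=eyes.get_image("scene");b=cv2.resize(im[110:270,150:360,::-1],None,fx=2.5,fy=2.5)
w=max(a.shape[1],b.shape[1]);o=np.zeros((a.shape[0]+b.shape[0],w,3),np.uint8);o[:a.shape[0],:a.shape[1]]=a;o[a.shape[0]:,:b.shape[1]]=b[:];cv2.imwrite("pics/end.png",o[:600]);print(o.shape)
E
```

```text
time: 21.6
position: [0.5845, -0.0105, 0.186]
tool_rot: [3.102, 0.499, -0.0]
ft_force: [0.1, -0.4, -0.2]
grip_width: 0.937
time: 22.6
position: [0.4693, -0.0493, 0.3038]
tool_rot: [3.099, 0.494, 0.002]
ft_force: [-0.4, 0.4, 0.2]
grip_width: 0.999
[-0.42454969  0.37137801  0.22206197]
[254.9 186.2] 194 [ 0.5849 -0.011   0.2243]
[214.4 186.4] 85 [0.5879 0.091  0.2161]
[294.6 186.6] 84 [ 0.5807 -0.1102  0.2162]
[174.8 192.4] 90 [0.5756 0.1898 0.2159]
(640, 620, 3)
```

View pics/end.png

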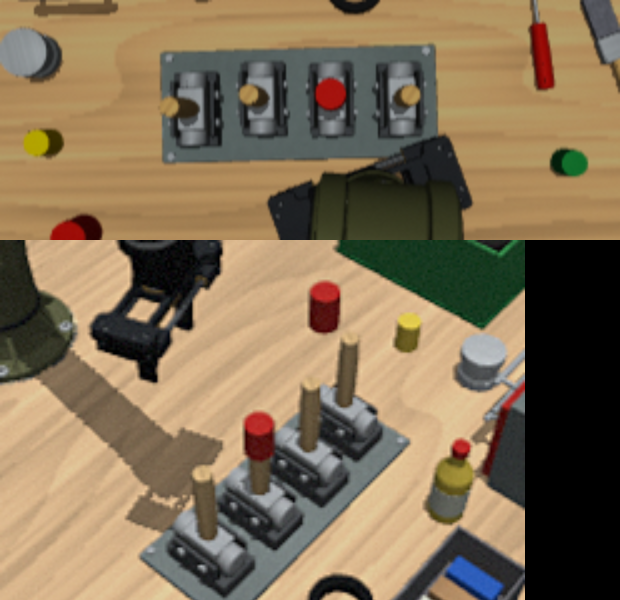

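The picture shows the red cap upright on the third handle at (330,93), with its top at 0.2243 m against about 0.225 m when fully home. The gripper is clear and the green cap is in place.

```bash
python3 -c "from bench import job;print(job.close_job())"
```

```text
the job is handed in; nothing more can be done
None
```

The red cap is fully home on the loose handle, the third from the left in the top view (y ≈ -0.01), and the job is handed in at about 22.7 s.

**Finding the loose one:** I rocked two of the four handles.
- **Right-most handle:** it pushed back with about 5 N within a few mm either way, so it is sound.
- **Third handle:** it moved more than 6 mm each way with under 1 N. It then met firmer resistance, 1.8 N at about 9 mm, near where the stop should be.
- **Two left-hand handles:** I did not rock these, since the result was already clear and only one can be loose.

**Fitting the cap:** Contact came at the predicted height, and I pressed to about 10 N, relieved it and let go.

**Last checks:**
- The cap's top is at 0.224 m, against about 0.225 m expected when fully home.
- It stands upright in both views, and the gripper is clear with about zero force.
- The green cap and the other items visible in the last pictures look unmoved. I judged that by eye and did not measure it.

**Disagreements:**
- The first close was about 3 mm off-centre and put 7.5 N sideways on the right-most handle until I corrected it.
- The loose handle's centre along the head came out near 0.581 m by feel and 0.584 m by camera. I used the camera value, and the cap went on with under 2 N until it seated.

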